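# Lock the bench clamp through its hidden hex socket

### The job

Take the orange-handled hex key out of the wooden block, feel with its tip for the hex socket at the bottom of the round well in the grey bench clamp, and let it drop fully in without ramming it. Then lock the jaw by turning the screw clockwise from above, a quarter turn at a time, letting go of the key between turns for a fresh grip, and stop when the screw comes up firm. Leave the key standing fully in the socket and do not disturb the other things on the bench.

Things in the scene. Friction and masses are not known exactly. Their poses are not given: they have to be found in the camera images.
- key: The whole orange-handled key, 0.15 kg, 99 mm tall; origin at its tip. Over the socket its tapered tip falls in up to 3 mm; the rest goes in only when the hexes agree (every 60 degrees, about 6 degrees of play either way). Fully in, the tip is 28 mm below well. It stands by itself in the socket. Pressing it with over 40 N before it is down in the socket counts as ramming.
- key_mid (a point): Centre of the orange handle of the hex key to use, half-way up. The handle is a square bar 26 x 26 mm, 44 mm tall, faces square to this point's x and y; z is the key's axis, up. At the start the key stands in one of the block's three holes, the handle's underside resting on the block's top; lift it 110 mm straight up to clear the other two handles.
- key_tip (a point): Centre of the flat tip of the orange key's steel shank, 77 mm below key_mid on the key's axis; same axes. The hex shank is 17 mm across flats and 55 mm long, a corner pointing along +x; its last 3 mm taper to 13 mm across flats.
- block: Wooden block fixed to the bench, 60 (x) x 180 (y) x 64 mm tall, origin under its centre. Three holes in a row along its y, 60 mm apart, 60 mm deep, hold three hand keys (34 mm free between handles along the row; across the row, along the block's x, both sides are free). Which key is in which hole varies; handles are square with the block to about 6 degrees.
- clamp: Low bench clamp bolted down, origin on the bench under the middle of its grey housing. Base plate from x = -50 to +150 mm, 90 mm wide; housing 80 x 80 mm, top at 50 mm; on its +x side a steel jaw, an aluminium workpiece and a fixed stop, all below 55 mm. The jaw is already pushed up to the workpiece; the screw in the housing locks it.
- well (a point): Centre of the mouth of the round well, 40 mm wide and 12 mm deep, in the housing's top (50 mm above the bench, z up). Its bottom is the screw's flat steel face, with the hex socket (18 mm across flats, 16 mm deep) in it. The socket's centre is up to 5.2 mm off the well's along the clamp's x and along its y; that and the direction of its flats are not measured: find them by feel.
- screw (a joint): Turn of the clamp screw in rad, growing clockwise seen from above as it tightens; it starts somewhere between 0.2 and 1.0 and comes up firm at 3.6. Running friction about 0.10 N m; it stays where it is left.
- key_blue_mid (a point): Centre of the blue handle of a thinner hex key (10 mm across flats) in the block; same handle size. Not to be used.
- key_black_mid (a point): Centre of the black handle of a thin hex key (8 mm across flats) in the block; same handle size. Not to be used.
- can: Red spray can, 66 mm wide, 190 mm tall, origin under its centre. Bystander.
- mug: White mug, 80 mm wide, 90 mm tall, origin under its centre. Bystander.
- tape: Yellow tape measure, 70 x 34 x 66 mm tall, origin under its centre. Bystander.
- car: Red model car, 120 x 54 x 46 mm tall, origin under its centre. Bystander.
- jar: Glass jar, 64 mm wide, 80 mm tall, origin under its centre. Bystander.
- driver: Green-handled screwdriver lying on the bench. Bystander.
Not all that is in view belongs to the job. Several things have the shape of the key; the one meant has the colours described above.

How it is judged:
On the way, in this order (a step that is already met when the one before it is completed fails the run):
1. the orange key's tip is down in the hex socket (at least 10 mm of its 16 mm) (z of key_tip in the frame of well below -0.022 m and horizontal distance between key_tip and well below 0.01 m), for 0.2 s.
2. the screw is part turned (joint 1.2 to 3.3) and the key has been let go, still standing in the socket, for a fresh grip (value of joint screw between 1.2 and 3.3 rad and contact force between the fingers and key below 0.1 N and z of key_tip in the frame of well below -0.018 m and horizontal distance between key_tip and well below 0.01 m), for 0.1 s.
3. the screw is turned up firm (value of joint screw above 3.42 rad), for 0.1 s.
At the end, for the whole second after the job is handed in: The screw is firm (joint at least 3.42 rad of 3.6), the orange key stands at rest in the socket with its tip at least 22 mm below the well's mouth (28 mm is the bottom) and within 8 degrees of upright (all of step 1 and value of joint screw above 3.42 rad and angle between key_mid's own z axis and vertical below 0.15 rad and linear speed of key below 0.02 m/s); the robot touches nothing.
It fails at once if the key is rammed: it presses on the clamp or screw with more than 40 N before it is down in the socket (tip less than 20 mm below the well's mouth) (contact force between key and clamp above 40 N and z of key_tip in the frame of well above -0.02 m).
It fails at once if a bystander on the bench moved more than 30 mm (distance of any of can, mug, tape, car, jar, driver from where it was at the start of the episode above 0.03 m).
It fails at once if the blue or the black key moved more than 30 mm (distance of any of key_blue_mid, key_black_mid from where it was at the start of the episode above 0.03 m).
It also fails if it takes over 72 s, if anything falls off the work surface, if the arm or the gripper's body presses on something with over 40 N, if the wrist force passes 120 N, or if a joint passes its speed limit or range.

### The arm

A 6-joint arm with a two-finger parallel gripper is mounted at the origin on the work surface. World frame = base frame: x ahead of the robot, y to its left, z up, the work surface at z = 0. Lengths are in m, angles in rad, forces in N, time in s.
With the tool pointing down it reaches from about 0.4 to 0.925 m from the base axis. Payload 3.4 kg.
Tool frame: the origin (TCP) lies at the very end of the fingers, on their centre line; the grasp point (between the pads) lies 19 mm behind it (manip.grip_depth is the z of the grasp point in the tool frame, in m); z points along the fingers, y is the line along which they close (so a half turn about z gives the same grasp; the last joint's range is limited). The gripper opens to 85 mm and grips with 20 to 120 N. Pads are 22 mm wide; open, the fingers measure 114 mm over their backs; the gripper's body (76 mm by 85 mm) begins 54 mm behind the grasp point. The pads swing forward as they close: fully open they stand 13 mm farther back than shut.
Start: joints at [-1.302, 0.307, 1.506, -0, 1.328, -0.073], TCP at [0.193, -0.542, 0.231] pointing down, gripper open.
Joint ranges: [-3.12, 3.12], [-1.05, 2.28], [0.14, 2.33], [-1.42, 4.57], [0.1, 2.73], [-2.68, 2.68]. Speed limits (rad/s): [2.57, 2.57, 3.14, 3.14, 3.14, 3.14].

### API

Orientations are given as a rotation vector (axis times angle).
In Python, from workcell import manip gives the robot as it stands. The module is installed in compiled form; this text tells all that it offers.
- The arm moves only by the tool servo_tool, never from a script. Its argument "plan" is a list of rows, each a list of 7 numbers: the shift along the tool's x, y, z in m, then the turn, a rotation vector about the tool's x, y, z in degrees, then the opening, from 0 (shut) to 1 (fully open). A call has 1 to 10 rows; each row shifts and turns the commanded pose from where the row before left it, along the tool's axes as they then stand; what a row does not reach is not made up. A row lasts 1/8 s, in which the tool goes at most 62.5 mm and 10.7 degrees, less where a joint would pass 70% of its speed; a pose out of reach is approached as far as the arm can. A call with a gripper value outside its range is refused whole. The fingers move at their own pace and stop on an object; the grip force is fixed at half the most. Time passes only in rows, so rows that do not move let the fingers close. It gives the time, the measured TCP pose, the force, the opening and the grip force at its end, in the units of the state.
- manip.get_obs(): the state, without advancing time (a new reading comes with each control period).
- manip.snapshot(name): name is "scene" or "top" or "wrist"; returns (picture, depth): 480x640x3 uint8, red, green, blue; 480x640 float32, m along the optical axis (not along the pixel's ray), 0 where there is no reading.
- manip.camera_params(name): a dict with "fov_y" (degrees; the focal length in pixels is half the picture's height over the tangent of half this angle, whatever the lens; pixels are square), "cx", "cy" (the principal point, pixels), "R" (3x3) and "t" (3): a world point X has camera coordinates R X + t; the wrist camera has in their place "mount" (4x4, takes a point from camera to tool coordinates, whose origin is the TCP and whose axes are the flange's). Camera axes: x right, y down, z forward; pixel columns grow to the right and rows downward; lengths in m; the calibration is good to about 2 mm. The wrist camera is an equidistant fisheye: a pixel r from the principal point sees the ray r / f radians off the axis. A picture is of the moment at which its call begins: read the wrist's pose just before it. camera_params takes no time and is no camera call.
- manip.hand_in(): hands the job in; it is judged then, once.
The state is a dict: "time": time; "joint_positions": joint angles; "qd": joint speeds; "tau": joint torques, N m; "position": TCP position; "eef_rot": TCP orientation; "force": force on the tool from outside, world axes, zero at the start; "torque": the same for the moment, N m; "opening": finger opening in m; "finger_force": force on a finger pad.
Only numpy, scipy, OpenCV 4.12 (cv2) and the standard library are available. Lean on these libraries where they do the work, as an engineer would, in place of code of your own. Each camera call takes 0.05 s, during which the arm holds its last target. There are 200 camera calls.

## Working session

There is one attempt and no reset: what is moved stays moved. The work goes in short steps, Python scripts to look and compute and a tool call to move; the robot and the scene stay as the last step left them, time stands still between calls to the robot, and variables do not carry over. Pictures are saved under pics/ and viewed, at most 10 in all, crops included, and the job is handed in when it is done.

Besides the shell and the picture viewer there is one more tool, called after "Call:" as name(argument=value, ...), one argument or row to a line, values as JSON. servo_tool: Moves the arm, as the interface text tells. Its arguments: {"type":"object","properties":{"plan":{"type":"array"}},"required":["plan"]}

```bash
mkdir -p pics; cat > h.py <<'E'
import numpy as np, cv2
from scipy.spatial.transform import Rotation as Ro
from workcell import manip
def f(name,p): return 240/np.tan(np.radians(p['fov_y'])/2)
def cloud(name):
    p=manip.camera_params(name); im,d=manip.snapshot(name); F=f(name,p)
    v,u=np.mgrid[:480,:640]
    X=np.stack([(u-p['cx'])/F*d,(v-p['cy'])/F*d,d],-1)
    return im,d,(X-p['t'])@np.array(p['R'])
E
python3 - <<'E'
from h import *
for n in('top','scene'):
    im,d,W=cloud(n); np.savez(f'{n}.npz',im=im,d=d,W=W)
    cv2.imwrite(f'pics/{n}.png',im[:,:,::-1])
    p=manip.camera_params(n); print(n,p['fov_y'],-np.array(p['R']).T@p['t'],(d>0).mean())
print(manip.get_obs()); print(manip.grip_depth, manip.camera_params('wrist'))
E
```

```text
top 44.79795438460944 [2.92167309e-01 5.85791346e-04 1.65239977e+00] 0.9960481770833334
scene 42.15465114392028 [1.37451401 0.39180057 0.96551821] 0.9959440104166667
{'time': 0.1, 'joint_positions': array([-1.30148720e+00,  3.07529411e-01,  1.50751371e+00,  6.25415822e-06,
        1.32842978e+00, -7.35234766e-02]), 'qd': array([-0.00011599, -0.00097983, -0.00319177,  0.00057592, -0.00124477,
        0.00065331]), 'tau': array([ 1.75828918e-04, -4.58528674e+01, -2.52607352e+01, -1.27721732e-04,
        5.57131309e-03,  3.41651810e-05]), 'position': array([ 0.19309102, -0.54095241,  0.23046624]), 'eef_rot': array([-3.09370598e+00, -5.35565173e-01,  2.79007488e-04]), 'force': array([ 0.02223151, -0.96297919,  0.55354847]), 'torque': array([ 0.03308197, -0.05010063, -0.01377704]), 'finger_force': 0.0, 'opening': 0.08544673353025932}
-0.0187 {'fov_y': 65.70646984690485, 'cx': 322.4501878172052, 'cy': 238.33597716411657, 'mount': array([[-1.00241031e-03, -9.62295678e-01, -2.72003719e-01,
         6.78207749e-02],
       [ 9.99999283e-01, -1.14281131e-03,  3.57762733e-04,
         1.67083132e-04],
       [-6.55122457e-04, -2.72003165e-01,  9.62296134e-01,
        -1.42390986e-01],
       [ 0.00000000e+00,  0.00000000e+00,  0.00000000e+00,
         1.00000000e+00]])}
```

View pics/top.png

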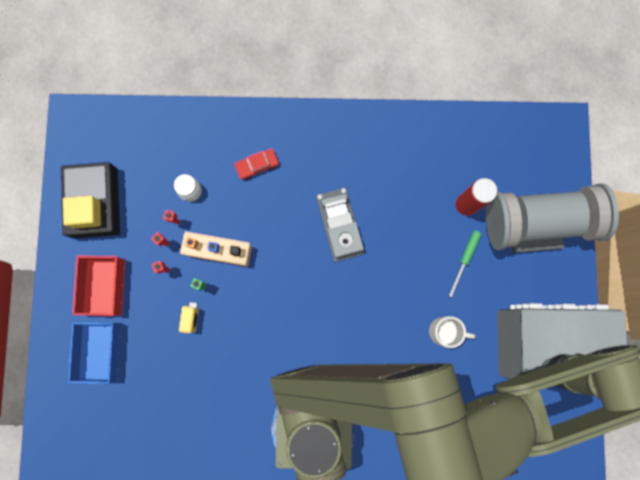

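View pics/scene.png

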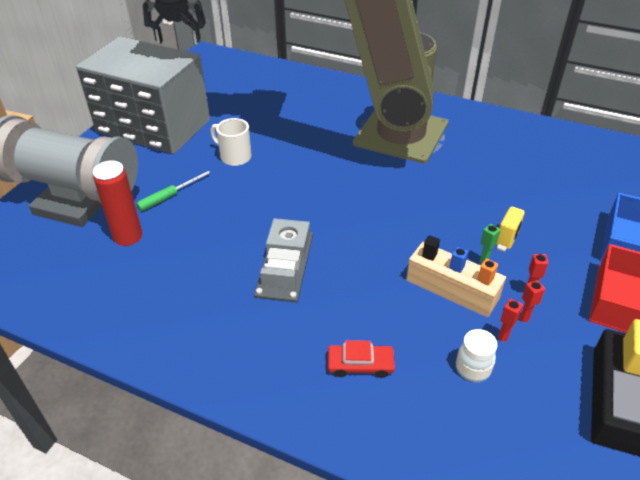

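The top view shows the block around (215,248), with the orange handle at its left end (192,243), blue (213,246) and black (236,251). The clamp well is at (345,240). Red key-like distractors stand at (159,239), (159,267) and (170,216), and the scene view agrees.

```bash
python3 - <<'E'
from h import *
z=np.load('top.npz'); im,W=z['im'],z['W']
hsv=cv2.cvtColor(im,cv2.COLOR_RGB2HSV)
print('table z',np.median(W[300:340,250:400,2]))
def rep(n,m):
    c,lab,st,_=cv2.connectedComponentsWithStats(m.astype(np.uint8))
    for i in range(1,c):
        if st[i,4]<12: continue
        P=W[lab==i]; zt=np.percentile(P[:,2],80); T=P[P[:,2]>zt-.006]
        r=cv2.minAreaRect((T[:,:2]*1000).astype(np.float32))
        print(n,st[i],'mean',T.mean(0).round(4),'rect',np.round(r[0],1),np.round(r[1],1),round(r[2],1))
H,S,V=[hsv[...,i].astype(int) for i in range(3)]
roi=np.zeros(H.shape,bool); roi[200:300,140:380]=1
rep('red',roi&((H<4)|(H>174))&(S>150)&(V>80))
rep('orange',roi&(H>=5)&(H<13)&(S>170))
w=W[...,2]
rep('block',roi&(w>.050)&(w<.072)&(np.arange(640)[None]<270)&(np.arange(640)[None]>175))
rep('hnd',roi&(w>.09)&(w<.13))
rep('housing',roi&(w>.043)&(w<.056)&(np.arange(640)[None]>300))
rep('clampall',roi&(w>.008)&(np.arange(640)[None]>300))
cr=np.hstack([cv2.resize(im[205:295,150:265,::-1],None,fx=3.4,fy=3.4,interpolation=2),cv2.resize(im[180:270,300:390,::-1],None,fx=3.4,fy=3.4,interpolation=2)])
cv2.imwrite('pics/crop.png',cr)
z=np.load('scene.npz'); im,W=z['im'],z['W']
hsv=cv2.cvtColor(im,cv2.COLOR_RGB2HSV);H,S,V=[hsv[...,i].astype(int) for i in range(3)]
roi=np.zeros(H.shape,bool); roi[240:300,470:510]=1
rep('scene orange',roi&(H>=5)&(H<13)&(S>170))
E
```

```text
table z 0.0007221594718624603
red [168 213  11  10  43] mean [0.5645 0.3939 0.0995] rect [564.  393.3] [11.2 23. ] 53.3
red [158 236  10   9  41] mean [0.5024 0.4197 0.0964] rect [502.9 419.2] [10.3 21.1] 79.0
red [157 263  12   9  44] mean [0.4258 0.417  0.099 ] rect [427.5 417.1] [10.5 23.6] 66.8
block [ 181  233   69   33 1073] mean [0.4841 0.2789 0.0661] rect [486.2 281. ] [181.7  60.8] 80.9
hnd [163 211  12  11 101] mean [0.5688 0.4023 0.1002] rect [568.8 402.5] [25.4 25.4] 79.5
hnd [151 233  14  13 101] mean [0.5058 0.4314 0.1014] rect [506.3 430.7] [25.8 24.7] 46.5
hnd [185 237  12  12 106] mean [0.496  0.3392 0.111 ] rect [496. 339.] [25.9 25.2] 76.1
hnd [207 242  12  11 107] mean [0.4861 0.2804 0.111 ] rect [485.6 281.6] [24.8 24.7] 88.2
hnd [229 245  12  11 105] mean [0.4758 0.2213 0.1109] rect [476.3 221.4] [25.4 25.4] 85.9
hnd [152 261  12  12 100] mean [0.4299 0.4251 0.1013] rect [430.3 425.8] [26.1 24.8] 16.7
hnd [190 279  13  12 100] mean [0.3844 0.3199 0.1012] rect [385.7 320.9] [26.5 23.6] 65.1
housing [322 200  23   9  96] mean [ 0.623  -0.0389  0.0519] rect [619.9 -43. ] [20.1 61.7] 0.4
housing [328 218  35  39 652] mean [ 0.5201 -0.0765  0.0512] rect [527.8 -74.6] [99.3 80.1] 15.6
clampall [ 318  200   46   62 1801] mean [ 0.535  -0.0699  0.0654] rect [459.7 -64.5] [117.5 339.7] 87.8
scene orange [478 267  18  18 199] mean [0.5214 0.3409 0.1131] rect [936.9 359.2] [877.3  26.1] 2.6
```

View pics/crop.png

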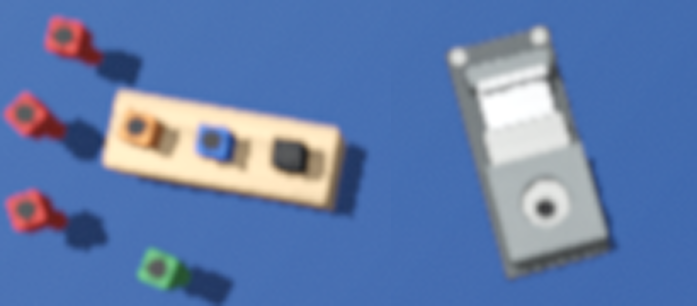

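```bash
cat >> h.py <<'E'
def go(pos,yaw):  # yaw (deg) of tool y axis in world; tool pointing down. prints shift in tool axes, turn about tool z
    o=manip.get_obs(); R=Ro.from_rotvec(o['eef_rot']).as_matrix()
    y=np.degrees(np.arctan2(R[1,1],R[0,1]))
    dz=((yaw-y)+90)%180-90
    yw=np.radians(y+dz); Y=np.array([np.cos(yw),np.sin(yw),0]);Z=np.array([0,0,-1.]);T=np.stack([np.cross(Y,Z),Y,Z],1)
    print('t',round(o['time'],2),'pos',o['position'].round(4),'yaw',round(y,2),'zax',R[:,2].round(4),'q',o['joint_positions'].round(3),'open',round(o['opening'],4),'F',o['force'].round(2),'M',o['torque'].round(3),'ff',o['finger_force'])
    print('shift tool mm',((np.array(pos)-o['position'])@R*1000).round(1),'turn',np.degrees((Ro.from_matrix(R.T@T)).as_rotvec()).round(2))
def wpix(u,v,zp,obs,p=None): # wrist pixel onto plane z=zp
    p=p or manip.camera_params('wrist'); F=f('wrist',p); R=Ro.from_rotvec(obs['eef_rot']).as_matrix(); M=p['mount']
    a,b=u-p['cx'],v-p['cy']; r=np.hypot(a,b); th=r/F
    d=np.array([np.sin(th)*a/(r+1e-9),np.sin(th)*b/(r+1e-9),np.cos(th)])
    c=obs['position']+R@M[:3,3]; d=R@M[:3,:3]@d
    return c+d*(zp-c[2])/d[2]
E
python3 - <<'E'
from h import *
p=manip.camera_params('top');F=f('top',p)
for u,v in((345.3,240.9),(345.9,239.7)):
    d=np.array(p['R']).T@[(u-p['cx'])/F,(v-p['cy'])/F,1]; c=-np.array(p['R']).T@p['t']; print(c+d*(.05-c[2])/d[2])
go([.42,-.08,.23],0)
E
```

```text
[ 0.51446393 -0.07845006  0.05      ]
[ 0.51785664 -0.08008771  0.05      ]
t 0.1 pos [ 0.1931 -0.541   0.2305] yaw -70.36 zax [-5.0e-04  1.8e-03 -1.0e+00] q [-1.301  0.308  1.508  0.     1.328 -0.074] open 0.0854 F [ 0.02 -0.96  0.55] M [ 0.033 -0.05  -0.014] ff 0.0
shift tool mm [ 368.7 -357.9    1.2] turn [-9.000e-02 -7.000e-02 -7.036e+01]
```

Call:
servo_tool(
  plan=[
    [0.0346,-0.0295,0,0,0,0,1],
    [0.0346,-0.0295,0,0,0,0,1],
    [0.0346,-0.0295,0,0,0,0,1],
    [0.0346,-0.0295,0,0,0,0,1],
    [0.0346,-0.0295,0,0,0,0,1],
    [0.0346,-0.0295,0,0,0,0,1],
    [0.0346,-0.0295,0,0,0,0,1],
    [0.0346,-0.0295,0,0,0,0,1],
    [0.0346,-0.0295,0,0,0,0,1],
    [0.0346,-0.0295,0,0,0,0,1],
  ],
)

```text
time: 1.35
position: [0.4203, -0.146, 0.2311]
eef_rot: [-3.095, -0.536, 0.0]
force: [-0.2, -0.7, -0.2]
opening: 0.085
finger_force: 0.0
```

Call:
servo_tool(
  plan=[
    [0,0,0,0,0,-8.8,1],
    [0,0,0,0,0,-8.8,1],
    [0,0,0,0,0,-8.8,1],
    [0,0,0,0,0,-8.8,1],
    [0,0,0,0,0,-8.8,1],
    [0,0,0,0,0,-8.8,1],
    [0,0,0,0,0,-8.8,1],
    [0,0,0,0,0,-8.8,1],
    [0,0,0,0,0,0,1],
  ],
)

```text
time: 2.48
position: [0.4196, -0.1473, 0.231]
eef_rot: [-2.222, -2.22, 0.0]
force: [0.3, 0.1, -0.5]
opening: 0.0852
finger_force: 0.0
```

```bash
python3 -c "
from h import *
go([.516,-.147,.13],0)"
```

```text
t 2.48 pos [ 0.4196 -0.1473  0.231 ] yaw -0.05 zax [-8.e-04  3.e-04 -1.e+00] q [-0.433  0.124  1.758 -0.     1.26  -0.432] open 0.0852 F [ 0.33  0.05 -0.52] M [-0.013  0.024  0.027] ff 0.0
shift tool mm [  0.3  96.4 100.9] turn [-0.04 -0.02 -0.05]
```

Call:
servo_tool(
  plan=[
    [0,0.032,0.033,0,0,0,1],
    [0,0.032,0.033,0,0,0,1],
    [0,0.032,0.034,0,0,0,1],
    [0,0,0,0,0,0,1],
    [0,0,0,0,0,0,1],
  ],
)

```text
time: 3.1
position: [0.5152, -0.1472, 0.1312]
eef_rot: [-2.221, -2.22, 0.001]
force: [-0.2, 0.4, -0.6]
opening: 0.085
finger_force: 0.0
```

```bash
python3 - <<'E'
from h import *
o=manip.get_obs(); im,d=manip.snapshot('wrist')
np.savez('w1.npz',im=im,d=d); import pickle; pickle.dump(o,open('w1.pkl','wb'))
for u,v in((322,238),(322,340),(322,130)): print(u,v,wpix(u,v,.05,o).round(4),d[v,u])
cv2.imwrite('pics/w1.png',im[:,:,::-1])
E
```

```text
322 238 [ 0.5138 -0.1419  0.05  ] 0.28479797
322 340 [ 0.5137 -0.2157  0.05  ] 0.3084955
322 130 [ 0.514  -0.0753  0.05  ] 0.2402509
```

View pics/w1.png

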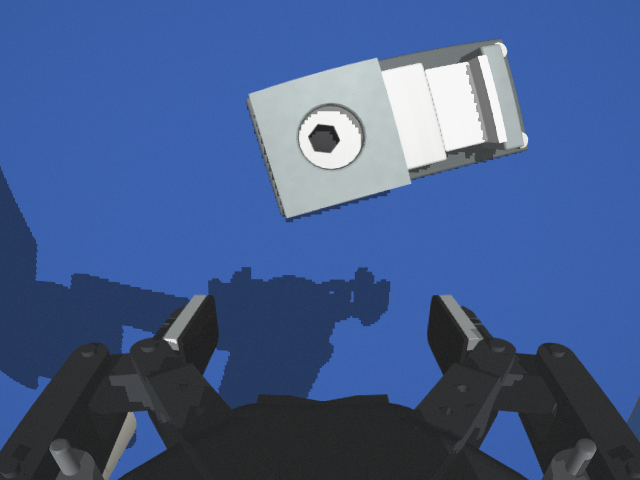

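The well is at about (330,136), and its hex socket is clearly visible at (323,139), toward the housing's −x side. I'll ray-cast the hex contour.

```bash
cat > hexm.py <<'E'
from h import *
import pickle
o=pickle.load(open('w1.pkl','rb')); im=np.load('w1.npz')['im']
g=cv2.cvtColor(im,cv2.COLOR_RGB2GRAY).astype(int); roi=np.zeros(g.shape,bool); roi[105:170,298:366]=1
c,lab,st,ce=cv2.connectedComponentsWithStats((roi&(g<130)).astype(np.uint8))
print(st[1:],ce[1:])
i=lab[139,323]; 
m=(lab==i).astype(np.uint8); ct=max(cv2.findContours(m,0,1)[0],key=len)[:,0]
P=np.array([wpix(u,v,.038,o)[:2] for u,v in ct])*1000
c0=P.mean(0); M=cv2.moments(P.astype(np.float32)); c0=np.array([M['m10'],M['m01']])/M['m00']; print('socket',c0)
a=np.degrees(np.arctan2(*(P-c0).T[::-1])); 
# width profile -> orientation
th=np.arange(0,180,3); w=[np.ptp(P@[np.cos(np.radians(t)),np.sin(np.radians(t))]) for t in th]
print([f'{t}:{x:.1f}' for t,x in zip(th,w)])
ph=np.angle(np.sum(np.array(w)*np.exp(6j*np.radians(th))))/6; print('corner dir deg mod60',np.degrees(ph)%60)
print(cv2.approxPolyDP(P.astype(np.float32),2.5,True)[:,0].round(1))
# well rim: housing grey vs. rim
W=[wpix(u,v,.05,o) for u,v in((299,136),(366,136),(331,103),(331,170))]; print(np.round(W,4))
big=cv2.resize(im[95:180,285:380,::-1],None,fx=5,fy=5,interpolation=0); cv2.imwrite('pics/hex.png',big)
E
python3 hexm.py
```

```text
[[298 105  67  65 350]
 [308 124  32  29 650]
 [298 138   1   5   5]
 [299 145   1   2   2]
 [300 148   1   1   1]
 [301 150   1   2   2]
 [303 154   1   1   1]
 [309 161   2   2   2]
 [313 164   2   2   2]] [[339.54857143 126.70857143]
 [323.62615385 138.14769231]
 [298.         140.        ]
 [299.         145.5       ]
 [300.         148.        ]
 [301.         150.5       ]
 [303.         154.        ]
 [309.5        161.5       ]
 [313.5        164.5       ]]
socket [514.92220388 -80.2928983 ]
['0:19.4', '3:19.3', '6:19.1', '9:18.9', '12:18.6', '15:18.3', '18:17.9', '21:17.6', '24:17.4', '27:17.5', '30:17.9', '33:18.3', '36:18.6', '39:18.8', '42:19.0', '45:19.2', '48:19.3', '51:19.3', '54:19.3', '57:19.3', '60:19.1', '63:19.0', '66:18.8', '69:18.5', '72:18.2', '75:17.9', '78:17.6', '81:17.3', '84:17.2', '87:17.5', '90:17.8', '93:18.1', '96:18.5', '99:18.7', '102:18.9', '105:19.1', '108:19.2', '111:19.3', '114:19.3', '117:19.2', '120:19.1', '123:19.0', '126:18.8', '129:18.5', '132:18.2', '135:17.9', '138:17.6', '141:17.3', '144:17.5', '147:17.9', '150:18.2', '153:18.5', '156:18.8', '159:19.1', '162:19.3', '165:19.4', '168:19.5', '171:19.6', '174:19.6', '177:19.5']
corner dir deg mod60 52.620416519293684
[[511.4 -71.3]
 [505.1 -78.9]
 [507.6 -85.2]
 [518.9 -89.1]
 [524.6 -80.8]
 [520.8 -72.6]]
[[ 0.5003 -0.0788  0.05  ]
 [ 0.5402 -0.0787  0.05  ]
 [ 0.5193 -0.059   0.05  ]
 [ 0.5193 -0.0995  0.05  ]]
```

```bash
python3 -c "
from h import *
go([.42,.0,.25],0)"
```

```text
t 3.15 pos [ 0.5153 -0.1473  0.1319] yaw -0.03 zax [-2.e-04 -0.e+00 -1.e+00] q [-0.357  0.35   1.723 -0.     1.069 -0.357] open 0.0855 F [ 0.07 -0.51 -0.83] M [ 0.014 -0.065 -0.025] ff 0.0
shift tool mm [ 147.3  -95.4 -118.1] turn [-0.01  0.   -0.03]
```

View pics/hex.png

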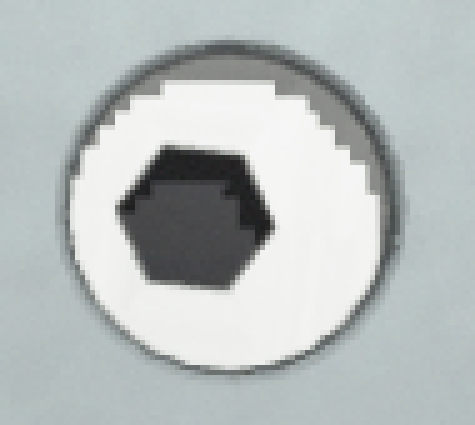

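Call:
servo_tool(
  plan=[
    [0.0524,-0.0039,-0.011,0,0,0,1],
    [0.0524,-0.0039,-0.011,0,0,0,1],
    [0.0524,-0.0039,-0.011,0,0,0,1],
    [0.0524,-0.0039,-0.011,0,0,0,1],
    [0.0524,-0.0039,-0.011,0,0,0,1],
    [0.0524,-0.0039,-0.011,0,0,0,1],
    [0.0524,-0.0039,-0.011,0,0,0,1],
    [0.0524,-0.0039,-0.011,0,0,10,1],
    [0,0,0,0,0,0,1],
    [0,0,0,0,0,0,1],
  ],
)

```text
time: 4.4
position: [0.4838, 0.2711, 0.2203]
eef_rot: [2.404, 2.021, 0.001]
force: [0.2, 0.1, -0.3]
opening: 0.0853
finger_force: 0.0
```

```bash
python3 - <<'E'
from h import *
o=manip.get_obs(); im,d=manip.snapshot('wrist')
hsv=cv2.cvtColor(im,cv2.COLOR_RGB2HSV);H,S,V=[hsv[...,i].astype(int) for i in range(3)]
m=((H>=4)&(H<14)&(S>170)&(V>60)).astype(np.uint8)
c,lab,st,ce=cv2.connectedComponentsWithStats(m); print([(s.tolist(),e.round(1)) for s,e in zip(st[1:],ce[1:]) if s[4]>60])
cv2.imwrite('pics/w2.png',im[:,:,::-1])
i=1+np.argmax(st[1:,4]); ct=max(cv2.findContours((lab==i).astype(np.uint8),0,1)[0],key=len)[:,0]
P=np.array([wpix(u,v,.108,o)[:2] for u,v in ct])*1000
print(cv2.minAreaRect(P.astype(np.float32)), cv2.approxPolyDP(P.astype(np.float32),4,True)[:,0].round(1))
go([.496,.339,.1],-10)
E
```

```text
[]
((492.88543701171875, 326.9571228027344), (1.163794994354248, 19.77754020690918), 75.5056381225586) [[483.2 329.2]
 [502.4 324.4]]
t 4.45 pos [0.4839 0.2705 0.2199] yaw -9.95 zax [ 5.e-04 -5.e-04 -1.e+00] q [ 4.340e-01  2.870e-01  1.566e+00 -1.000e-03  1.288e+00  6.080e-01] open 0.0857 F [ 0.15 -0.39  0.05] M [ 0.014 -0.027 -0.061] ff 0.0
shift tool mm [ 69.6   0.  119.9] turn [0.03 0.02 0.05]
```

View pics/w2.png

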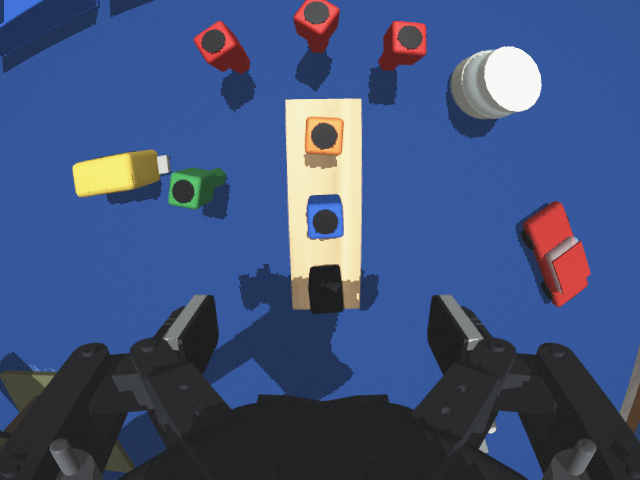

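Orange handle's top is at about (324,135), nearly square to the image and the block, with blue at (325,217) and black at (327,287). I'll refine the centre and yaw from the saved picture.

```bash
python3 - <<'E'
from h import *
o=manip.get_obs(); im=cv2.imread('pics/w2.png')[:,:,::-1].copy()
print(im[122,310],im[148,338],im[156,320])
b,g,r=[im[...,i].astype(int) for i in (2,1,0)]
m=((r>195)&(b<110)&(r-g>60)).astype(np.uint8); m[:105]=0;m[165:]=0;m[:,:295]=0;m[:,350:]=0
ct=np.vstack([c[:,0] for c in cv2.findContours(m,0,1)[0]]); hu=cv2.convexHull(ct)[:,0]
P=np.array([wpix(u,v,.108,o)[:2] for u,v in hu])*1000
print(m.sum(),cv2.boundingRect(ct),cv2.minAreaRect(P.astype(np.float32)))
k=((r<60)&(g<60)&(b<60)); v,u=np.nonzero(k[120:150,310:340]); c=(u.mean()+310,v.mean()+120); print(c,wpix(*c,.108,o))
go([.496,.339,.1],-10)
E
```

```text
[247 203 122] [246 176 101] [157 131 100]
524 (305, 117, 39, 37) ((495.878173828125, 338.1712341308594), (24.486135482788086, 25.110353469848633), 76.59757232666016)
(np.float64(nan), np.float64(nan)) [nan nan nan]
t 4.45 pos [0.4839 0.2705 0.2199] yaw -9.95 zax [ 5.e-04 -5.e-04 -1.e+00] q [ 4.340e-01  2.870e-01  1.566e+00 -1.000e-03  1.288e+00  6.080e-01] open 0.0857 F [ 0.15 -0.39  0.05] M [ 0.014 -0.027 -0.061] ff 0.0
shift tool mm [ 69.6   0.  119.9] turn [0.03 0.02 0.05]<stdin>:9: RuntimeWarning: Mean of empty slice.
  ret = ret.dtype.type(ret / rcount)
```

Call:
servo_tool(
  plan=[
    [0.035,0,0,0,0,3,1],
    [0.034,0.0018,0,0,0,0,1],
    [0,0,0,0,0,0,1],
    [0,0,0.03,0,0,0,1],
    [0,0,0.03,0,0,0,1],
    [0,0,0.03,0,0,0,1],
    [0,0,0.03,0,0,0,1],
    [0,0,0.015,0,0,0,1],
    [0,0,0.01,0,0,0,1],
    [0,0,0,0,0,0,1],
  ],
)

```text
time: 5.7
position: [0.4999, 0.3385, 0.0742]
eef_rot: [2.458, 1.956, -0.001]
force: [0.2, -0.1, 0.0]
opening: 0.0853
finger_force: 0.0
```

```bash
python3 -c "
from h import *
go([.496,.3385,.075],-13)"
```

```text
t 5.7 pos [0.4999 0.3385 0.0742] yaw -12.99 zax [-4.e-04 -4.e-04 -1.e+00] q [ 0.525  0.498  1.637 -0.     1.008  0.752] open 0.0853 F [ 0.22 -0.1   0.01] M [-0.056  0.007 -0.007] ff 0.0
shift tool mm [-0.9 -3.8 -0.8] turn [-0.02  0.03  0.01]
```

Shift, then close.

Call:
servo_tool(
  plan=[
    [-0.001,-0.004,0,0,0,0,1],
    [0,0,0,0,0,0,0.5],
    [0,0,0,0,0,0,0.3],
    [0,0,0,0,0,0,0],
    [0,0,0,0,0,0,0],
    [0,0,0,0,0,0,0],
    [0,0,0,0,0,0,0],
  ],
)

```text
time: 6.58
position: [0.496, 0.3391, 0.0747]
eef_rot: [2.458, 1.957, 0.001]
force: [-0.0, 0.1, 4.1]
opening: 0.0252
finger_force: 59.1
```

```bash
python3 -c "
from h import *
go([.496,.3385,.185],-13)"
```

```text
t 6.58 pos [0.496  0.3391 0.0747] yaw -12.96 zax [ 6.e-04  4.e-04 -1.e+00] q [0.529 0.493 1.644 0.    1.004 0.756] open 0.0252 F [-0.02  0.14  4.09] M [-0.063  0.156  0.009] ff 59.137598276138306
shift tool mm [  -0.6    0.2 -110.3] turn [ 0.03 -0.03  0.04]
```

Call:
servo_tool(
  plan=[
    [0,0,-0.01,0,0,0,0],
    [0,0,-0.02,0,0,0,0],
    [0,0,-0.02,0,0,0,0],
    [0,0,-0.025,0,0,0,0],
    [0,0,-0.025,0,0,0,0],
    [0,0,-0.02,0,0,0,0],
    [0,0,0,0,0,0,0],
  ],
)

```text
time: 7.45
position: [0.4967, 0.3394, 0.196]
eef_rot: [2.458, 1.956, 0.005]
force: [-0.6, -0.7, -2.0]
opening: 0.0252
finger_force: 59.2
```

```bash
python3 -c "
from h import *
go([.515,-.0803,.16],-13)"
```

```text
t 7.45 pos [0.4967 0.3394 0.196 ] yaw -12.96 zax [ 0.003   0.0017 -1.    ] q [ 0.529  0.369  1.503 -0.     1.266  0.756] open 0.0252 F [-0.64 -0.69 -2.  ] M [-0.021  0.031 -0.025] ff 59.235278964042664
shift tool mm [-405.   111.9   35.3] turn [ 0.15 -0.14  0.04]
```

Call:
servo_tool(
  plan=[
    [-0.045,0.0124,0,0,0,0,0],
    [-0.045,0.0124,0,0,0,0,0],
    [-0.045,0.0124,0,0,0,0,0],
    [-0.045,0.0124,0,0,0,0,0],
    [-0.045,0.0124,0,0,0,0,0],
    [-0.045,0.0124,0,0,0,0,0],
    [-0.045,0.0124,0.01,0,0,0,0],
    [-0.045,0.0124,0.012,0,0,0,0],
    [-0.045,0.0127,0.012,0,0,0,0],
    [0,0,0,0,0,0,0],
  ],
)

```text
time: 8.7
position: [0.5127, -0.0836, 0.1582]
eef_rot: [-2.46, -1.95, 0.005]
force: [-0.0, 0.3, -1.8]
opening: 0.0251
finger_force: 59.2
```

```bash
python3 - <<'E'
from h import *
go([.515,-.0803,.13],-13)
im,d=manip.snapshot('scene'); im2,_=manip.snapshot('wrist')
p=manip.camera_params('scene'); c=np.array(p['R'])@[.515,-.08,.12]+p['t']; F=f('scene',p); u,v=int(p['cx']+F*c[0]/c[2]),int(p['cy']+F*c[1]/c[2]); print(u,v)
a=cv2.resize(im[v-50:v+50,u-40:u+40,::-1],None,fx=5,fy=5,interpolation=0)
b=cv2.resize(im2[200:450,220:420,::-1],None,fx=2,fy=2,interpolation=0)
cv2.imwrite('pics/key.png',np.hstack([a,b]) if a.shape[0]==b.shape[0] else a)
E
```

```text
t 8.7 pos [ 0.5127 -0.0836  0.1582] yaw -13.21 zax [-3.7e-03 -1.0e-04 -1.0e+00] q [-2.420e-01  3.020e-01  1.721e+00 -1.000e-03  1.123e+00 -1.100e-02] open 0.0251 F [-0.02  0.34 -1.79] M [ 0.037  0.038 -0.028] ff 59.17975723743439
shift tool mm [ 3.8  1.6 28.2] turn [-0.21  0.05 -0.21]
286 205
```

View pics/key.png

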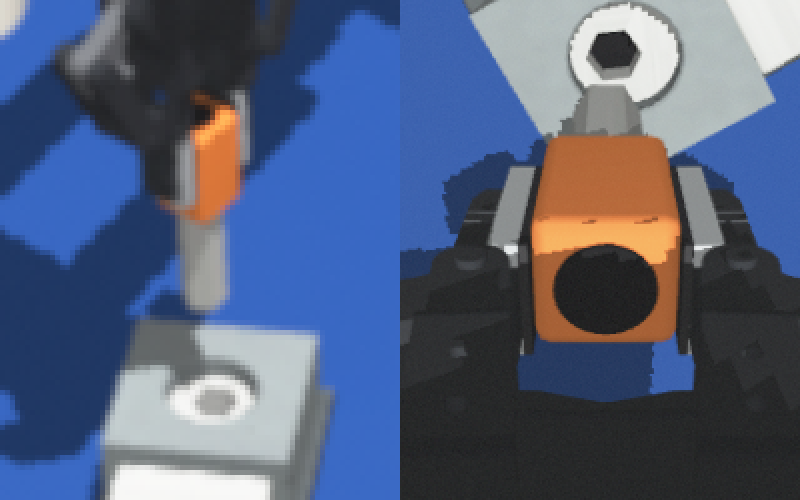

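The wrist view shows a flat of the shank facing the camera, so its corners lie along tool y. The socket corners at about −6.5° mean turning the tool to yaw −6.5.

Call:
servo_tool(
  plan=[
    [0.0045,0.0013,0,0,0,-6.7,0],
    [0,0,0.02,0,0,0,0],
    [0,0,0.02,0,0,0,0],
    [0,0,0,0,0,0,0],
    [0,0,0,0,0,0,0],
  ],
)

```text
time: 9.43
position: [0.5166, -0.0759, 0.1208]
eef_rot: [2.338, 2.098, 0.001]
force: [0.6, -0.4, -1.8]
opening: 0.0251
finger_force: 59.2
```

```bash
python3 -c "
from h import *
go([.515,-.0795,.106],-6.5)"
```

```text
t 9.43 pos [ 0.5166 -0.0759  0.1208] yaw -6.19 zax [ 5.e-04  0.e+00 -1.e+00] q [-0.227  0.346  1.766  0.     1.029 -0.119] open 0.0251 F [ 0.64 -0.42 -1.77] M [ 0.026  0.007 -0.003] ff 59.152761697769165
shift tool mm [-3.7 -1.2 14.8] turn [ 0.03 -0.01  0.31]
```

Call:
servo_tool(
  plan=[
    [-0.0037,-0.0012,0.0,0,0,0,0],
    [0,0,0.01,0,0,0,0],
    [0,0,0,0,0,0,0],
    [0,0,0,0,0,0,0],
  ],
)

```text
time: 9.93
position: [0.5145, -0.0804, 0.1102]
eef_rot: [-2.339, -2.096, 0.0]
force: [0.0, 0.2, -1.9]
opening: 0.0255
finger_force: 59.2
```

```bash
python3 -c "
from h import *
go([.515,-.0795,.106],-6.5)"
```

```text
t 9.93 pos [ 0.5145 -0.0804  0.1102] yaw -6.28 zax [-4.e-04  1.e-04 -1.e+00] q [-0.236  0.359  1.781  0.     1.003 -0.127] open 0.0255 F [ 0.01  0.19 -1.94] M [-0.031 -0.01   0.019] ff 59.24237787723541
shift tool mm [0.9 0.4 4.2] turn [-0.02 -0.01  0.22]
```

Feel downwards in small steps, compensating +0.9 mm in x.

Call:
servo_tool(
  plan=[
    [0.0008,0.0004,0.002,0,0,0,0],
    [0,0,0.002,0,0,0,0],
    [0,0,0.0015,0,0,0,0],
    [0,0,0.001,0,0,0,0],
    [0,0,0,0,0,0,0],
  ],
)

```text
time: 10.55
position: [0.5151, -0.0795, 0.1037]
eef_rot: [-2.339, -2.097, 0.0]
force: [0.3, -0.5, -2.5]
opening: 0.0252
finger_force: 59.2
```

Call:
servo_tool(
  plan=[
    [0,0,0.001,0,0,0,0],
    [0,0,0.001,0,0,0,0],
    [0,0,0,0,0,0,0],
  ],
)

```text
time: 10.92
position: [0.5151, -0.0795, 0.1017]
eef_rot: [-2.339, -2.097, 0.0]
force: [0.0, 0.0, -2.3]
opening: 0.0252
finger_force: 59.2
```

Call:
servo_tool(
  plan=[
    [0,0,0.001,0,0,0,0],
    [0,0,0.001,0,0,0,0],
    [0,0,0.001,0,0,0,0],
    [0,0,0,0,0,0,0],
  ],
)

```text
time: 11.42
position: [0.5151, -0.0795, 0.0987]
eef_rot: [-2.339, -2.097, 0.0]
force: [-0.0, 0.1, -1.7]
opening: 0.0255
finger_force: 59.2
```

Call:
servo_tool(
  plan=[
    [0,0,0.001,0,0,0,0],
    [0,0,0.001,0,0,0,0],
    [0,0,0,0,0,0,0],
  ],
)

```text
time: 11.8
position: [0.5151, -0.0795, 0.0967]
eef_rot: [-2.339, -2.097, 0.0]
force: [0.1, 0.2, -1.8]
opening: 0.0254
finger_force: 59.2
```

Call:
servo_tool(
  plan=[
    [0,0,0.0015,0,0,0,0],
    [0,0,0.0015,0,0,0,0],
    [0,0,0.0015,0,0,0,0],
    [0,0,0.001,0,0,0,0],
    [0,0,0,0,0,0,0],
  ],
)

```text
time: 12.42
position: [0.5152, -0.0796, 0.0912]
eef_rot: [-2.339, -2.097, 0.0]
force: [-0.5, 0.6, -1.9]
opening: 0.0251
finger_force: 59.3
```

Call:
servo_tool(
  plan=[
    [0,0,0.001,0,0,0,0],
    [0,0,0.001,0,0,0,0],
    [0,0,0.001,0,0,0,0],
    [0,0,0,0,0,0,0],
  ],
)

```text
time: 12.92
position: [0.5152, -0.0795, 0.0882]
eef_rot: [2.339, 2.097, 0.0]
force: [1.2, 0.4, -2.8]
opening: 0.0252
finger_force: 59.3
```

Call:
servo_tool(
  plan=[
    [0,0,0,0,0,0,0.5],
    [0,0,0,0,0,0,0.5],
    [0,0,0,0,0,0,0.5],
    [-0.0009,0,0,0,0,0,0.5],
    [0,0,0,0,0,0,0.5],
  ],
)

```text
time: 13.55
position: [0.5151, -0.0805, 0.0884]
eef_rot: [2.339, 2.097, 0.0]
force: [-0.1, -1.0, -0.4]
opening: 0.0425
finger_force: 0.0
```

```bash
python3 - <<'E'
from h import *
go([.515,-.0803,.088],-6.3)
o=manip.get_obs(); im,d=manip.snapshot('wrist'); cv2.imwrite('pics/w3.png',im[150:470,170:470,::-1])
hsv=cv2.cvtColor(im,cv2.COLOR_RGB2HSV).astype(int)
v,u=np.nonzero((hsv[...,0]<16)&(hsv[...,0]>3)&(hsv[...,1]>90)&(d<.25)&(d>0)); print(u.min(),u.max(),v.min(),v.max())
E
```

```text
t 13.55 pos [ 0.5151 -0.0805  0.0884] yaw -6.26 zax [ 1.e-04 -0.e+00 -1.e+00] q [-0.236  0.388  1.804  0.     0.95  -0.127] open 0.0425 F [-0.11 -0.96 -0.39] M [-0.021  0.009 -0.063] ff 0.0
shift tool mm [ 0.2 -0.1  0.4] turn [0.   0.   0.04]
287 362 265 367
```

View pics/w3.png

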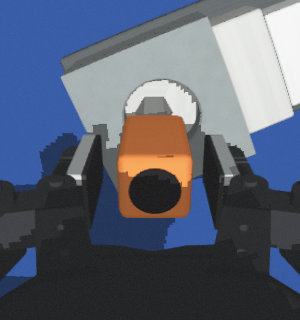

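Key stands fully in the socket, with the handle at crop (155,170) between the pads. I'll regrip and start turning clockwise.

Call:
servo_tool(
  plan=[
    [0,0,0.005,0,0,0,0.5],
    [0,0,0,0,0,0,0.3],
    [0,0,0,0,0,0,0],
    [0,0,0,0,0,0,0],
    [0,0,0,0,0,0,0],
    [0,0,0,0,0,10,0],
    [0,0,0,0,0,10,0],
    [0,0,0,0,0,10,0],
    [0,0,0,0,0,0,0],
  ],
)

```text
time: 14.72
position: [0.5149, -0.0802, 0.0833]
eef_rot: [-2.801, -1.422, 0.0]
force: [0.1, -0.0, -1.4]
opening: 0.0254
finger_force: 59.0
```

```bash
python3 -c "
from h import *
go([.515,-.0803,.0834],-96)"
```

```text
t 14.72 pos [ 0.5149 -0.0802  0.0833] yaw -36.16 zax [-2.e-04  3.e-04 -1.e+00] q [-0.236  0.394  1.81   0.     0.938  0.395] open 0.0254 F [ 0.08 -0.04 -1.37] M [ 0.076  0.014 -0.024] ff 58.98119866847992
shift tool mm [-0.   0.1 -0.1] turn [-2.000e-02  1.000e-02  5.984e+01]
```

Call:
servo_tool(
  plan=[
    [0,0,0,0,0,10,0],
    [0,0,0,0,0,10,0],
    [0,0,0,0,0,10,0],
    [0,0,0,0,0,10,0],
    [0,0,0,0,0,10,0],
    [0,0,0,0,0,10,0],
    [0,0,0,0,0,0,0],
    [0,0,0,0,0,0,0],
  ],
)

```text
time: 15.72
position: [0.5149, -0.0796, 0.0833]
eef_rot: [-3.136, 0.166, 0.001]
force: [0.5, 5.9, -0.7]
opening: 0.0253
finger_force: 59.3
```

```bash
python3 -c "
from h import *
go([.515,-.0803,.0834],-96)"
```

```text
t 15.72 pos [ 0.5149 -0.0796  0.0833] yaw -96.05 zax [-3.0e-04  1.5e-03 -1.0e+00] q [-0.235  0.394  1.81   0.002  0.938  1.44 ] open 0.0253 F [ 0.5   5.91 -0.7 ] M [ 1.148e+00 -5.300e-02 -1.000e-03] ff 59.286072850227356
shift tool mm [ 0.2  0.7 -0.1] turn [-0.08  0.03 -0.05]
```

Call:
servo_tool(
  plan=[
    [0,0,0,0,0,0,0.8],
    [0,0,0,0,0,0,0.8],
    [0,0,0,0,0,0,0.8],
    [0,0,0,0,0,0,0.8],
  ],
)

```text
time: 16.23
position: [0.5152, -0.0807, 0.0834]
eef_rot: [3.137, -0.171, 0.0]
force: [0.1, -0.3, -0.1]
opening: 0.0686
finger_force: 0.0
```

Call:
servo_tool(
  plan=[
    [0,0,0,0,0,-10,0.8],
    [0,0,0,0,0,-10,0.8],
    [0,0,0,0,0,-10,0.8],
    [0,0,0,0,0,-10,0.8],
    [0,0,0,0,0,-10,0.8],
    [0,0,0,0,0,-10,0.8],
    [0,0,0,0,0,-10,0.8],
    [0,0,0,0,0,-10,0.8],
    [0,0,0,0,0,-10,0.8],
    [0,0,0,0,0,0,0.8],
  ],
)

```text
time: 17.48
position: [0.5151, -0.0805, 0.0833]
eef_rot: [2.341, 2.095, -0.0]
force: [-0.1, -0.4, 0.1]
opening: 0.0679
finger_force: 0.0
```

```bash
python3 - <<'E'
from h import *
go([.515,-.0803,.0834],-6)
im,d=manip.snapshot('wrist'); cv2.imwrite('pics/w4.png',im[150:470,170:470,::-1])
E
```

```text
t 17.48 pos [ 0.5151 -0.0805  0.0833] yaw -6.36 zax [ 1.e-04 -1.e-04 -1.e+00] q [-0.236  0.394  1.81  -0.     0.937 -0.125] open 0.0679 F [-0.12 -0.39  0.06] M [ 0.023 -0.03  -0.041] ff 0.0
shift tool mm [ 0.2 -0.1 -0.1] turn [ 0.01  0.01 -0.36]
```

View pics/w4.png

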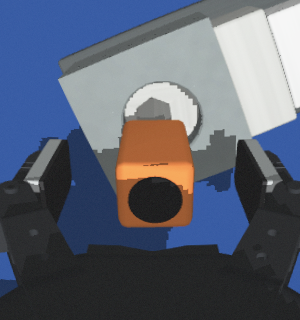

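Key's handle has turned a quarter and still stands in the socket. I'll regrip and turn on, watching the moment.

Call:
servo_tool(
  plan=[
    [0,0,0,0,0,0,0.3],
    [0,0,0,0,0,0,0],
    [0,0,0,0,0,0,0],
    [0,0,0,0,0,0,0],
    [0,0,0,0,0,0,0],
    [0,0,0,0,0,10,0],
    [0,0,0,0,0,10,0],
    [0,0,0,0,0,10,0],
    [0,0,0,0,0,0,0],
  ],
)

```text
time: 18.65
position: [0.515, -0.0802, 0.0833]
eef_rot: [-2.801, -1.422, -0.0]
force: [0.4, 0.2, 0.1]
opening: 0.0252
finger_force: 59.1
```

```bash
python3 -c "
from h import *
go([.515,-.0803,.0834],-96)"
```

```text
t 18.65 pos [ 0.515  -0.0802  0.0833] yaw -36.16 zax [-1.e-04  3.e-04 -1.e+00] q [-0.236  0.394  1.81   0.     0.938  0.395] open 0.0252 F [0.4  0.22 0.12] M [ 0.157 -0.022 -0.059] ff 59.08079266548157
shift tool mm [-0.   0.  -0.1] turn [-2.000e-02 -0.000e+00  5.984e+01]
```

Call:
servo_tool(
  plan=[
    [0,0,0,0,0,7,0],
    [0,0,0,0,0,7,0],
    [0,0,0,0,0,0,0],
  ],
)

```text
time: 19.02
position: [0.5149, -0.0801, 0.0833]
eef_rot: [-2.952, -1.073, 0.0]
force: [-0.4, 2.0, 0.6]
opening: 0.0255
finger_force: 59.2
```

```bash
python3 -c "
from h import *
go([.515,-.0803,.0834],-96)"
```

```text
t 19.02 pos [ 0.5149 -0.0801  0.0833] yaw -50.05 zax [-2.e-04  5.e-04 -1.e+00] q [-2.36e-01  3.94e-01  1.81e+00  1.00e-03  9.38e-01  6.37e-01] open 0.0255 F [-0.4   2.    0.64] M [ 0.326 -0.08   0.016] ff 59.16975438594818
shift tool mm [-0.1  0.2 -0.1] turn [-3.000e-02  0.000e+00  4.595e+01]
```

Call:
servo_tool(
  plan=[
    [0,0,0,0,0,7,0],
    [0,0,0,0,0,7,0],
    [0,0,0,0,0,0,0],
  ],
)

```text
time: 19.4
position: [0.5149, -0.08, 0.0833]
eef_rot: [-3.06, -0.706, 0.0]
force: [0.1, 2.9, 0.4]
opening: 0.0251
finger_force: 59.3
```

```bash
python3 -c "
from h import *
go([.515,-.0803,.0834],-96)"
```

```text
t 19.4 pos [ 0.5149 -0.08    0.0833] yaw -64.01 zax [-3.e-04  8.e-04 -1.e+00] q [-2.36e-01  3.94e-01  1.81e+00  1.00e-03  9.38e-01  8.81e-01] open 0.0251 F [0.08 2.89 0.45] M [ 0.583 -0.02   0.01 ] ff 59.25313711166382
shift tool mm [-0.   0.4 -0.1] turn [-5.000e-02  1.000e-02  3.199e+01]
```

Call:
servo_tool(
  plan=[
    [0,0,0,0,0,6,0],
    [0,0,0,0,0,6,0],
    [0,0,0,0,0,0,0],
  ],
)

```text
time: 19.77
position: [0.5149, -0.0798, 0.0833]
eef_rot: [-3.117, -0.383, 0.0]
force: [0.4, 4.6, 0.5]
opening: 0.0255
finger_force: 59.4
```

```bash
python3 -c "
from h import *
go([.515,-.0803,.0834],-96)"
```

```text
t 19.77 pos [ 0.5149 -0.0798  0.0833] yaw -76.01 zax [-3.0e-04  1.1e-03 -1.0e+00] q [-2.36e-01  3.94e-01  1.81e+00  1.00e-03  9.38e-01  1.09e+00] open 0.0255 F [0.39 4.6  0.46] M [ 0.843  0.01  -0.005] ff 59.37591075897217
shift tool mm [-0.   0.5 -0.1] turn [-6.000e-02  1.000e-02  1.999e+01]
```

Call:
servo_tool(
  plan=[
    [0,0,0,0,0,5,0],
    [0,0,0,0,0,5,0],
    [0,0,0,0,0,0,0],
  ],
)

```text
time: 20.15
position: [0.5149, -0.0798, 0.0833]
eef_rot: [-3.139, -0.109, 0.0]
force: [0.9, 5.2, 1.1]
opening: 0.0256
finger_force: 59.5
```

```bash
python3 -c "
from h import *
go([.515,-.0803,.0834],-96)"
```

```text
t 20.15 pos [ 0.5149 -0.0798  0.0833] yaw -86.02 zax [-3.0e-04  1.1e-03 -1.0e+00] q [-2.360e-01  3.940e-01  1.810e+00  1.000e-03  9.380e-01  1.265e+00] open 0.0256 F [0.85 5.24 1.06] M [ 1.158 -0.056  0.026] ff 59.46990430355072
shift tool mm [ 0.   0.5 -0.1] turn [-0.07  0.02  9.98]
```

Call:
servo_tool(
  plan=[
    [0,0,0,0,0,5,0],
    [0,0,0,0,0,5,0],
    [0,0,0,0,0,0,0],
  ],
)

```text
time: 20.52
position: [0.515, -0.0797, 0.0833]
eef_rot: [-3.136, 0.166, 0.0]
force: [-0.2, 4.7, 1.5]
opening: 0.0254
finger_force: 59.4
```

```bash
python3 -c "
from h import *
go([.515,-.0803,.0834],-96)"
```

```text
t 20.52 pos [ 0.515  -0.0797  0.0833] yaw -96.05 zax [-1.0e-04  1.3e-03 -1.0e+00] q [-0.235  0.394  1.81   0.002  0.938  1.44 ] open 0.0254 F [-0.23  4.72  1.48] M [ 1.277 -0.075  0.072] ff 59.4193035364151
shift tool mm [ 0.   0.6 -0.1] turn [-0.07  0.01 -0.05]
```

Call:
servo_tool(
  plan=[
    [0,0,0,0,0,0,0.8],
    [0,0,0,0,0,0,0.8],
    [0,0,0,0,0,0,0.8],
    [0,0,0,0,0,0,0.8],
  ],
)

```text
time: 21.02
position: [0.5151, -0.0807, 0.0833]
eef_rot: [3.137, -0.171, -0.0]
force: [0.2, -0.2, 0.6]
opening: 0.0683
finger_force: 0.0
```

Call:
servo_tool(
  plan=[
    [0,0,0,0,0,-10,0.8],
    [0,0,0,0,0,-10,0.8],
    [0,0,0,0,0,-10,0.8],
    [0,0,0,0,0,-10,0.8],
    [0,0,0,0,0,-10,0.8],
    [0,0,0,0,0,-10,0.8],
    [0,0,0,0,0,-10,0.8],
    [0,0,0,0,0,-10,0.8],
    [0,0,0,0,0,-10,0.8],
    [0,0,0,0,0,0,0.8],
  ],
)

```text
time: 22.28
position: [0.5151, -0.0805, 0.0833]
eef_rot: [2.341, 2.095, -0.0]
force: [-0.9, 0.2, 0.3]
opening: 0.0685
finger_force: 0.0
```

Call:
servo_tool(
  plan=[
    [0,0,0,0,0,0,0.3],
    [0,0,0,0,0,0,0],
    [0,0,0,0,0,0,0],
    [0,0,0,0,0,0,0],
    [0,0,0,0,0,0,0],
    [0,0,0,0,0,5,0],
    [0,0,0,0,0,5,0],
    [0,0,0,0,0,0,0],
  ],
)

```text
time: 23.28
position: [0.5152, -0.0804, 0.0834]
eef_rot: [2.512, 1.886, 0.0]
force: [0.4, -0.0, 2.1]
opening: 0.0251
finger_force: 58.9
```

```bash
python3 -c "
from h import *
go([.515,-.0803,.0834],-96)"
```

```text
t 23.27 pos [ 0.5152 -0.0804  0.0834] yaw -16.21 zax [ 3.e-04 -0.e+00 -1.e+00] q [-0.236  0.394  1.81   0.     0.937  0.047] open 0.0251 F [ 0.39 -0.03  2.05] M [ 0.083 -0.053  0.031] ff 58.93618047237396
shift tool mm [ 0.1 -0.3  0. ] turn [ 1.000e-02 -2.000e-02  7.979e+01]
```

Call:
servo_tool(
  plan=[
    [0,0,0,0,0,4,0],
    [0,0,0,0,0,4,0],
    [0,0,0,0,0,0,0],
  ],
)

```text
time: 23.65
position: [0.5152, -0.0803, 0.0834]
eef_rot: [2.636, 1.708, 0.0]
force: [0.4, 0.3, 1.5]
opening: 0.0251
finger_force: 59.4
```

```bash
python3 -c "
from h import *
go([.515,-.0803,.0834],-96)"
```

```text
t 23.65 pos [ 0.5152 -0.0803  0.0834] yaw -24.12 zax [ 3.e-04 -0.e+00 -1.e+00] q [-0.236  0.394  1.81   0.     0.938  0.185] open 0.0251 F [0.38 0.27 1.55] M [ 0.168 -0.053  0.307] ff 59.44023907184601
shift tool mm [-0.  -0.2  0. ] turn [ 1.000e-02 -1.000e-02  7.188e+01]
```

Call:
servo_tool(
  plan=[
    [0,0,0,0,0,3,0],
    [0,0,0,0,0,0,0],
  ],
)

```text
time: 23.9
position: [0.5152, -0.0804, 0.0834]
eef_rot: [2.68, 1.639, 0.0]
force: [-0.4, 0.6, 2.5]
opening: 0.0253
finger_force: 59.8
```

```bash
python3 -c "
from h import *
go([.515,-.0803,.0834],-96)"
```

```text
t 23.9 pos [ 0.5152 -0.0804  0.0834] yaw -27.1 zax [ 2.e-04 -0.e+00 -1.e+00] q [-0.236  0.394  1.81   0.     0.938  0.237] open 0.0253 F [-0.43  0.59  2.45] M [0.219 0.021 0.36 ] ff 59.82144892215729
shift tool mm [-0.  -0.2  0. ] turn [ 1.00e-02 -1.00e-02  6.89e+01]
```

Call:
servo_tool(
  plan=[
    [0,0,0,0,0,3,0],
    [0,0,0,0,0,0,0],
  ],
)

```text
time: 24.15
position: [0.5151, -0.0803, 0.0834]
eef_rot: [2.722, 1.568, 0.0]
force: [0.2, 1.6, 3.4]
opening: 0.0253
finger_force: 60.2
```

```bash
python3 -c "
from h import *
go([.515,-.0803,.0834],-96)"
```

```text
t 24.15 pos [ 0.5151 -0.0803  0.0834] yaw -30.11 zax [ 2.e-04  0.e+00 -1.e+00] q [-0.236  0.394  1.81   0.     0.938  0.29 ] open 0.0253 F [0.22 1.59 3.35] M [ 0.232 -0.035  0.429] ff 60.15539109706879
shift tool mm [-0.1 -0.1  0. ] turn [ 0.000e+00 -1.000e-02  6.589e+01]
```

Call:
servo_tool(
  plan=[
    [0,0,0,0,0,4,0],
    [0,0,0,0,0,0,0],
  ],
)

```text
time: 24.4
position: [0.5151, -0.0803, 0.0834]
eef_rot: [-2.775, -1.472, -0.0]
force: [-0.3, 1.5, 2.9]
opening: 0.0258
finger_force: 60.6
```

```bash
python3 -c "
from h import *
go([.515,-.0803,.0834],-96)"
```

```text
t 24.4 pos [ 0.5151 -0.0803  0.0834] yaw -34.1 zax [ 0.e+00  1.e-04 -1.e+00] q [-0.236  0.394  1.81   0.     0.938  0.359] open 0.0258 F [-0.34  1.5   2.88] M [ 0.324 -0.007  0.646] ff 60.559455156326294
shift tool mm [-0. -0.  0.] turn [-0.  -0.  61.9]
```

Call:
servo_tool(
  plan=[
    [0,0,0,0,0,4,0],
    [0,0,0,0,0,0,0],
  ],
)

```text
time: 24.65
position: [0.515, -0.0803, 0.0834]
eef_rot: [-2.826, -1.372, -0.0]
force: [-0.3, 1.7, 3.9]
opening: 0.0255
finger_force: 59.1
```

```bash
python3 - <<'E'
from h import *
go([.515,-.0803,.0834],-96)
im,d=manip.snapshot('wrist'); cv2.imwrite('pics/w5.png',im[150:470,170:470,::-1])
E
```

```text
t 24.65 pos [ 0.515  -0.0803  0.0834] yaw -38.19 zax [-0.e+00  5.e-04 -1.e+00] q [-2.36e-01  3.94e-01  1.81e+00  1.00e-03  9.38e-01  4.30e-01] open 0.0255 F [-0.26  1.68  3.88] M [ 0.334  0.059 -0.118] ff 59.12723958492279
shift tool mm [-0.  0. -0.] turn [-3.000e-02 -1.000e-02  5.781e+01]
```

View pics/w5.png

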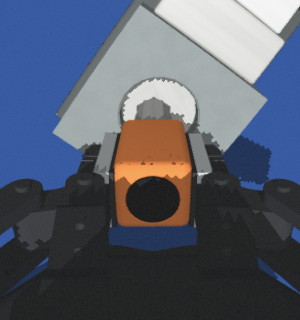

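Torque built up to 0.65 N m from about yaw −20 and then dropped. The handle looks aligned with the pads. I'll release and measure the handle's yaw numerically.

Call:
servo_tool(
  plan=[
    [0,0,0,0,0,0,0.8],
    [0,0,0,0,0,0,0.8],
    [0,0,0,0,0,0,0.8],
    [0,0,0,0,0,0,0.8],
    [0,0,0,0,0,0,0.8],
  ],
)

```text
time: 25.32
position: [0.5151, -0.0805, 0.0832]
eef_rot: [-2.827, -1.371, 0.0]
force: [0.1, -0.5, 0.3]
opening: 0.0685
finger_force: 0.0
```

```bash
cat > yaw.py <<'E'
from h import *
def hy(im,o,zt=.121):
    # top disc is dark, body orange: use hull of orange + depth for the top face
    hsv=cv2.cvtColor(im,cv2.COLOR_RGB2HSV).astype(int)
    return ((hsv[...,0]<17)&(hsv[...,0]>2)&(hsv[...,1]>80)).astype(np.uint8)
def top(verbose=1):
    o=manip.get_obs(); im,d=manip.snapshot('wrist'); p=manip.camera_params('wrist'); F=f('wrist',p)
    R=Ro.from_rotvec(o['eef_rot']).as_matrix(); M=p['mount']
    v,u=np.mgrid[:480,:640]; a,b=u-p['cx'],v-p['cy']; r=np.hypot(a,b)+1e-9; t=np.tan(np.minimum(r/F,1.4))/r
    X=np.stack([a*t*d,b*t*d,d],-1)@M[:3,:3].T+M[:3,3]; W=X@R.T+o['position']
    k=(np.hypot(W[...,0]-.515,W[...,1]+.08)<.022)&(W[...,2]>.105)&(W[...,2]<.14)&(d>0)
    zt=np.percentile(W[k][:,2],90); T=W[k&(W[...,2]>zt-.004)]
    rc=cv2.minAreaRect((T[:,:2]*1000).astype(np.float32))
    pl=np.linalg.lstsq(np.c_[T[:,:2]-T[:,:2].mean(0),np.ones(len(T))],T[:,2],rcond=None)[0]
    print('top z',zt,'rect',np.round(rc[0],1),np.round(rc[1],1),'angle mod90',round(rc[2]%90,1),'slope',pl.round(3))
if __name__=='__main__':
    go([.515,-.0803,.0834],-38); top()
E
python3 yaw.py
```

```text
t 25.32 pos [ 0.5151 -0.0805  0.0832] yaw -38.25 zax [-1.e-04 -0.e+00 -1.e+00] q [-0.236  0.394  1.81  -0.     0.937  0.432] open 0.0685 F [ 0.09 -0.54  0.28] M [-0.011  0.012 -0.018] ff 0.0
shift tool mm [ 0.1 -0.1 -0.2] turn [-0.    0.   -0.25]
top z 0.12211360992387423 rect [515.3 -79.6] [26.5 25.9] angle mod90 51.6 slope [-0.022 -0.029  0.121]
```

Call:
servo_tool(
  plan=[
    [0,0,0,0,0,0,0.3],
    [0,0,0,0,0,0,0],
    [0,0,0,0,0,0,0],
    [0,0,0,0,0,0,0],
    [0,0,0,0,0,0,0],
  ],
)

```text
time: 26.0
position: [0.5151, -0.0804, 0.0834]
eef_rot: [2.827, 1.371, 0.0]
force: [-0.1, 0.6, 2.2]
opening: 0.0255
finger_force: 58.8
```

```bash
python3 -c "
from h import *
go([.515,-.0803,.0834],-38)"
```

```text
t 26.0 pos [ 0.5151 -0.0804  0.0834] yaw -38.26 zax [ 1.e-04  0.e+00 -1.e+00] q [-0.236  0.394  1.81   0.     0.938  0.432] open 0.0255 F [-0.14  0.59  2.18] M [0.007 0.13  0.025] ff 58.79904806613922
shift tool mm [ 0.  -0.1  0. ] turn [ 0.   -0.   -0.26]
```

Call:
servo_tool(
  plan=[
    [0,0,0,0,0,2,0],
    [0,0,0,0,0,2,0],
    [0,0,0,0,0,0,0],
  ],
)

```text
time: 26.38
position: [0.515, -0.0804, 0.0834]
eef_rot: [2.872, 1.272, -0.0]
force: [-0.9, 1.3, 4.8]
opening: 0.0255
finger_force: 59.3
```

```bash
python3 -c "
from h import *
go([.515,-.0803,.0834],-38)"
```

```text
t 26.38 pos [ 0.515  -0.0804  0.0834] yaw -42.23 zax [-0.e+00 -2.e-04 -1.e+00] q [-0.236  0.394  1.81  -0.     0.938  0.502] open 0.0255 F [-0.95  1.27  4.84] M [0.156 0.185 0.572] ff 59.34090256690979
shift tool mm [ 0.  -0.1  0. ] turn [ 0.01  0.01 -4.23]
```

Call:
servo_tool(
  plan=[
    [0,0,0,0,0,2,0],
    [0,0,0,0,0,2,0],
    [0,0,0,0,0,0,0],
  ],
)

```text
time: 26.75
position: [0.515, -0.0803, 0.0834]
eef_rot: [-2.916, -1.167, -0.0]
force: [-1.1, 1.4, 5.5]
opening: 0.025
finger_force: 59.4
```

```bash
python3 -c "
from h import *
go([.515,-.0803,.0834],-38)
from yaw import top; top()"
```

```text
t 26.75 pos [ 0.515  -0.0803  0.0834] yaw -46.38 zax [-1.e-04  3.e-04 -1.e+00] q [-0.236  0.394  1.81   0.     0.938  0.573] open 0.025 F [-1.08  1.41  5.51] M [0.156 0.255 0.08 ] ff 59.36828076839447
shift tool mm [0. 0. 0.] turn [-0.02 -0.01 -8.38]
top z 0.1285548718357241 rect [515.2 -79.9] [23.9 38.7] angle mod90 43.6 slope [0.239 0.232 0.132]
```

The torque again rises at once to about 0.57 N m, far above the 0.10 running friction, so the screw is firm. I'll release and check the key.

Call:
servo_tool(
  plan=[
    [0,0,0,0,0,0,0.8],
    [0,0,0,0,0,0,0.8],
    [0,0,0,0,0,0,0.8],
    [0,0,0,0,0,0,0.8],
    [0,0,0,0,0,0,0.8],
  ],
)

```text
time: 27.42
position: [0.5151, -0.0804, 0.0832]
eef_rot: [-2.916, -1.17, 0.0]
force: [0.1, 0.1, -0.5]
opening: 0.0686
finger_force: 0.0
```

```bash
python3 yaw.py
```

```text
t 27.43 pos [ 0.5151 -0.0804  0.0832] yaw -46.27 zax [-1.e-04  0.e+00 -1.e+00] q [-0.236  0.394  1.81   0.     0.937  0.572] open 0.0686 F [ 0.08  0.12 -0.54] M [ 0.051 -0.023 -0.021] ff 0.0
shift tool mm [ 0.  -0.1 -0.2] turn [-0.    0.   -8.27]
top z 0.12210382530953767 rect [515.2 -79.8] [26.7 26.1] angle mod90 44.2 slope [-0.024 -0.025  0.121]
```

Call:
servo_tool(
  plan=[
    [0,0,-0.015,0,0,0,1],
    [0,0,-0.02,0,0,0,1],
    [0,0,-0.02,0,0,0,1],
    [0,0,-0.03,0,0,0,1],
    [0,0,-0.03,0,0,0,1],
    [0,0,0,0,0,0,1],
    [0,0,0,0,0,0,1],
  ],
)

```text
time: 28.35
position: [0.5147, -0.0803, 0.1985]
eef_rot: [2.915, 1.17, 0.0]
force: [-0.3, -0.1, -0.5]
opening: 0.0852
finger_force: 0.0
```

```bash
python3 yaw.py; python3 - <<'E'
from h import *
im,d,W=cloud('scene')
k=(np.hypot(W[...,0]-.515,W[...,1]+.08)<.022)&(W[...,2]>.08)&(W[...,2]<.14)
print('scene handle z',W[k][:,2].min(),W[k][:,2].max(),W[k].mean(0))
E
```

```text
t 28.35 pos [ 0.5147 -0.0803  0.1985] yaw -46.26 zax [ 1.e-04 -1.e-04 -1.e+00] q [-0.236  0.26   1.665 -0.     1.216  0.571] open 0.0852 F [-0.28 -0.11 -0.49] M [0.036 0.013 0.015] ff 0.0
shift tool mm [  0.2   0.2 115.1] turn [ 0.01 -0.   -8.26]
top z 0.12221585028193836 rect [515.1 -79.9] [25.2 25.9] angle mod90 43.0 slope [-0.013 -0.013  0.121]
scene handle z 0.08015727813189212 0.1262125387067453 [ 0.52193288 -0.07481273  0.10733801]
```

```bash
python3 -c "
from workcell import manip
print(manip.hand_in())"
```

```text
the job is handed in; nothing more can be done
None
```

The job is handed in, with no verdict returned: the orange key stands upright and fully seated and the robot is clear of it, and I judged the screw firm by feel (about 0.6 N m against 0.1 running), though that torque fell off twice as I turned on and I did not check the screw angle directly.

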